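# Lid the tin in the drawer and take its outer lid off again

### The job

Pull the cabinet's drawer all the way out to its stop and leave it out. Pick up the nested pair of lids from the bench (the inner lid's handle carries both), lower the pair gently together onto the open tin in the drawer until it is fully seated, and let go; then lift the outer lid alone, leaving the inner lid undisturbed on the tin. Finish while still holding the outer lid level over the tin, a few centimetres clear above the inner lid's handle, and leave the sanding block, wrench and jar where they are.

Things in the scene. Friction and masses are not known exactly. Their poses are not given: they have to be found in the camera images.
- cabinet: Small plywood cabinet fixed to the bench, 250 deep (x) x 240 wide (y) x 140 high; origin at bench height in the middle of its front face (the face of the shut drawer); its front faces its own -x, towards the robot.
- drawer (a joint): How far the cabinet's only drawer is out, in m: 0 shut, 0.17 at its stop. It slides along the cabinet's own -x with about 2.5 N of friction and stays where it is left. It may start a little ajar.
- drawer_handle (a point): Centre of the drawer's handle: a round steel bar, 11 mm thick, 110 long along the cabinet's y, standing 35 out from the wooden drawer front (29 free behind it), 98 above the bench and 42 below the cabinet's top. The front's top edge is 126 above the bench. Axes as the cabinet's; moves with the drawer.
- tin_mouth (a point): Centre of the mouth of an open steel tin fixed in the drawer: 96 (x) x 44 (y) outside, opening 90 x 38, 62 deep, rim 84 above the bench. Axes as the cabinet's. It moves with the drawer, 125 behind the handle, and is clear of the cabinet when the drawer is out. The drawer is 194 wide inside (y), floor 22 and side walls 57 above the bench.
- inner_lid: Steel inner lid; starts standing on the bench under the outer lid. Origin: centre of its underside, z up. Plug 85 (x) x 33 (y), z 0 to 14, enters the tin; flange 96 x 44, z 14 to 19, rests on the rim: seated, the origin is 14 below tin_mouth, x axes parallel (either way round). Its handle stands on top; held by it, it carries the outer lid along. About 0.25 kg.
- inner_handle (a point): Centre of the top of the inner lid's handle: an upright flat bar 40 (x) x 12 (y) x 32 high, 51 above the inner lid's origin at its top; it sticks up 28 through the slot in the nested outer lid. Axes as the inner lid's.
- outer_lid: Steel outer lid, a shallow cap 110 (x) x 58 (y) x 19 high, loose on the inner lid's flange with 4 to spare around it. Origin: centre of its open underside, 4 above the inner lid's origin when nested; z up. Top plate z 15 to 19 with a central slot 46 (x) x 18 (y) for the inner handle. To lift it alone, pinch its long sides (58 apart along y) at mid length. About 0.14 kg.
- sanding_block: Bystander: cork and wood sanding block 110 x 62 x 36 high on the bench; origin at the centre of its underside. It and the lids swap sides of the cabinet.
- wrench: Bystander: steel wrench, 170 long, lying flat on the bench.
- jar: Bystander: glass jar, 68 mm diameter, 75 high, black cap, on the bench; origin at the centre of its underside.
There are look-alikes about, which are no part of the job. Of the things that look like the outer_lid, take the one that is nearest to the robot's base at the start.

How it is judged:
By the outcome, as a careful person would: the job done as asked, in the order asked, and still so for the second after the job is handed in, while the arm keeps its last pose, push and grip.
It also fails if it takes over 72 s, if anything falls off the work surface, if the arm or the gripper's body presses on something with over 40 N, if the wrist force passes 120 N, or if a joint passes its speed limit or range.

### The arm

A 6-joint arm with a two-finger parallel gripper is mounted at the origin on the work surface. World frame = base frame: x ahead of the robot, y to its left, z up, the work surface at z = 0. Lengths are in m, angles in rad, forces in N, time in s.
With the tool pointing down it reaches from about 0.35 to 0.975 m from the base axis. Payload 7.1 kg.
Tool frame: the origin (TCP) lies at the very end of the fingers, on their centre line; the grasp point (between the pads) lies 19 mm behind it; z points along the fingers, y is the line along which they close (so a half turn about z gives the same grasp; the last joint's range is limited). The gripper opens to 88 mm and grips with 3 to 60 N. Pads are 20 mm wide; open, the fingers measure 115 mm over their backs; the gripper's body (75 mm by 178 mm) begins 61 mm behind the grasp point.
Start: joints at [1.213, 0.423, 1.63, -0, 1.089, -0.019], TCP at [0.208, 0.589, 0.223] pointing down, gripper open.
Joint ranges: [-3, 3], [-0.9, 2.11], [0.09, 2.58], [-1.31, 4.45], [0.11, 2.69], [-2.54, 2.54]. Speed limits (rad/s): [2.39, 2.39, 3.01, 3.14, 3.14, 3.14].

### API

Orientations are given as a rotation vector (axis times angle).
In Python, from rig import sense, capture, get_calibration, r gives the robot as it stands.
- The arm moves only by the shell command python3 -m jog 'ROWS' [FORCE]. ROWS is text: rows parted by semicolons, each of 5 numbers parted by spaces: the shift along the world's x, y, z in units of 40 mm (1.0 is 40 mm), then the turn about the world's z in units of 6 degrees (1.0 is 6 degrees), then the opening, from 0 (shut) to 1 (fully open). A call has exactly 10 rows; each row shifts and turns the commanded pose from where the row before left it; what a row does not reach is not made up. A row lasts 1/12 s, in which the tool goes at most 41.7 mm and 7.16 degrees, less where a joint would pass 70% of its speed; a pose out of reach is approached as far as the arm can. A call is refused whole if a number of a shift passes 1 or a number of a turn 1, either way. A call with a gripper value outside its range is refused whole. The fingers move at their own pace and stop on an object; FORCE is the grip in N (left out, the last holds). Time passes only in rows, so rows that do not move let the fingers close, or fill a call up. It gives the time, the measured TCP pose, the force, the opening and the grip force at its end, in the units of the state.
- sense(): the state, without advancing time (a new reading comes with each control period).
- capture(name): name is "side" or "top" or "wrist"; returns (picture, depth): 420x560x3 uint8, blue, green, red; 420x560 float32, m along the optical axis (not along the pixel's ray), 0 where there is no reading.
- get_calibration(name): a dict with "fov_y" (degrees; the focal length in pixels is half the picture's height over the tangent of half this angle, whatever the lens; pixels are square), "cx", "cy" (the principal point, pixels), "k1" (the pictures are not rectified: a ray, as slopes to the right and down, at radius r is drawn at 1 + k1 r^2 times it, then the intrinsics apply), "extrinsics" (4x4, takes a point from camera to world coordinates). Camera axes: x right, y up, looking along -z (the intrinsics and any distortion apply to the point x, -y, -z); pixel columns grow to the right and rows downward; lengths in m; the calibration is good to about 2 mm. A picture is of the moment at which its call begins: read the wrist's pose just before it. get_calibration takes no time and is no camera call; for the wrist camera it gives the pose at the moment of the call.
- r.job_done(): hands the job in; it is judged then, once.
The state is a dict: "clock": time; "joint_pos": joint angles; "dq": joint speeds; "effort": joint torques, N m; "tcp_pos": TCP position; "ee_rot": TCP orientation; "contact_force": force on the tool from outside, world axes, zero at the start; "ft_torque": the same for the moment, N m; "finger_gap": opening from 0.0 (shut) to 1.0 (fully open); "grip_force": force on a finger pad.
Only numpy, scipy, OpenCV 4.12 (cv2) and the standard library are available. Lean on these libraries where they do the work, as an engineer would, in place of code of your own. Each camera call takes 0.05 s, during which the arm holds its last target. There are 200 camera calls.

## Working session

There is one attempt and no reset: what is moved stays moved. The work goes in short steps, Python scripts to look and compute and a shell command to move; the robot and the scene stay as the last step left them, time stands still between calls to the robot, and variables do not carry over. Pictures are saved under pics/ and viewed, at most 10 in all, crops included, and the job is handed in when it is done.

```bash
mkdir -p pics; cat > h.py <<'E'
import numpy as np, cv2
from rig import sense, capture, get_calibration, r
def cal(n):
    c=get_calibration(n); f=210/np.tan(np.radians(c['fov_y'])/2)
    K=np.array([[f,0,c['cx']],[0,f,c['cy']],[0,0,1.]]); return K,np.array([c['k1'],0,0,0,0.]),np.array(c['extrinsics'])
def rays(n,uv,C=None):
    K,D,E=C or cal(n)
    p=cv2.undistortPoints(np.float64(uv).reshape(-1,1,2),K,D).reshape(-1,2)
    d=np.c_[p[:,0],-p[:,1],-np.ones(len(p))]
    return E[:3,3],d@E[:3,:3].T
def onplane(n,uv,z,C=None):
    o,d=rays(n,uv,C); return o+d*((z-o[2])/d[:,2])[:,None]
def cloud(n,dep,C=None):
    v,u=np.mgrid[:420,:560]; o,d=rays(n,np.c_[u.ravel(),v.ravel()],C)
    return (o+d*dep.reshape(-1,1)).reshape(420,560,3)
E
python3 - <<'E'
from h import *
print(sense())
for n in('top','side'):
    C=cal(n); im,d=capture(n); cv2.imwrite(f'pics/{n}0.png',im); np.savez(f'{n}0.npz',im=im,d=d); print(n,C)
E
```

```text
{'clock': 0.0, 'joint_pos': array([ 1.21302421e+00,  4.23832381e-01,  1.63064881e+00, -1.71676046e-05,
        1.08859695e+00, -1.89956026e-02]), 'dq': array([-0.00149385,  0.00093934,  0.00157949,  0.00088498,  0.00036875,
        0.00113872]), 'effort': array([-1.98927206e-03, -5.44620574e+01, -2.73663014e+01,  6.42256765e-02,
        2.27167964e-02, -1.34083111e-04]), 'tcp_pos': array([0.20749924, 0.58898468, 0.22192316]), 'ee_rot': array([-5.29550924e-01, -3.09637222e+00,  2.29639572e-03]), 'contact_force': array([-0.09455522, -0.42778454, -0.60830418]), 'ft_torque': array([ 0.0070341 ,  0.01271775, -0.03268486]), 'grip_force': 0.0, 'finger_gap': 0.9982217009078145}
top (array([[535.0289544 ,   0.        , 279.2503306 ],
       [  0.        , 535.0289544 , 217.95566689],
       [  0.        ,   0.        ,   1.        ]]), array([-0.02546334,  0.        ,  0.        ,  0.        ,  0.        ]), array([[ 0.02644087,  0.99827705, -0.05238139,  0.50110846],
       [-0.99959201,  0.02583678, -0.01217651,  0.02307812],
       [-0.01080217,  0.05268198,  0.99855291,  1.76147538],
       [ 0.        ,  0.        ,  0.        ,  1.        ]]))
side (array([[503.83983103,   0.        , 268.70073709],
       [  0.        , 503.83983103, 218.54230086],
       [  0.        ,   0.        ,   1.        ]]), array([0.04070737, 0.        , 0.        , 0.        , 0.        ]), array([[ 0.84776456,  0.37095313, -0.37906336,  0.10387766],
       [-0.53015542,  0.57224185, -0.62567923, -0.79377452],
       [-0.01518175,  0.73139117,  0.68178917,  0.95445719],
       [ 0.        ,  0.        ,  0.        ,  1.        ]]))
```

View pics/top0.png

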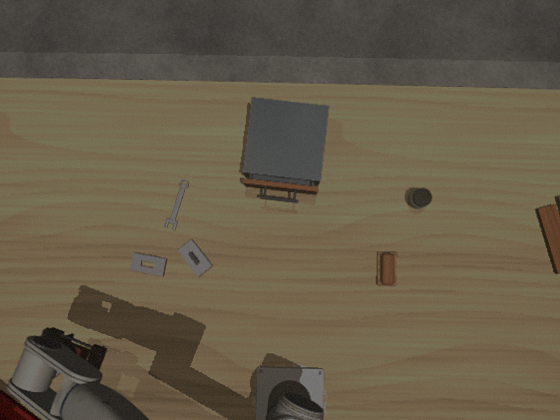

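View pics/side0.png

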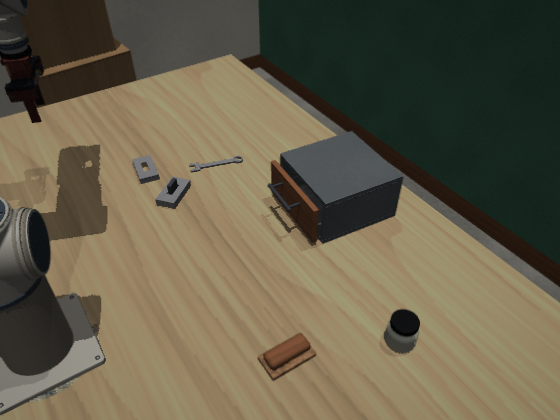

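The top view shows two lid-like things. The one at (149,264) has an empty slot; the one at (196,257) has a dark handle through its slot and is nearer the base at about (290,400), so it fits. The cabinet is at (287,140), with its handle bar at (278,197). The side view shows the same: empty-slot decoy at (146,168), the pair with its handle at (174,190).

```bash
python3 - <<'E'
from h import *
a=np.load('top0.npz'); b=np.load('side0.npz')
c1=cv2.resize(a['im'][225:295,115:235],None,fx=4,fy=4,interpolation=2); c2=cv2.resize(b['im'][145:220,120:220],None,fx=3.2,fy=3.73)
cv2.imwrite('pics/crop1.png',np.hstack([c1,c2]))
for n,s in(('top',a),('side',b)):
    P=cloud(n,s['d']).reshape(-1,3)
    def rect(name,m,z=None):
        Q=P[m]; 
        if len(Q)<8: print(n,name,len(Q));return
        (c,sz,ang)=cv2.minAreaRect(np.float32(Q[:,:2])*1000); print(n,name,len(Q),np.round(c,1),np.round(sz,1),round(ang,1),'z',np.median(Q[:,2]).round(4))
    x,y,z=P.T
    tab=(x>.2)&(x<1.1)&(abs(y)<.6)
    g=onplane('top',[[196,257],[149,264]],.023)
    for k,q in zip(('lid','decoy'),g):
        near=np.hypot(x-q[0],y-q[1])<.075
        print(k,q,np.hypot(*q[:2]))
        rect(k+' plate',near&(z>.017)&(z<.03)); rect(k+' handle',near&(z>.036)&(z<.07))
    rect('cabtop',tab&(z>.135)&(z<.147)&(x>.6)&(abs(y)<.3))
    cb=tab&(x>.5)&(x<.8)&(abs(y)<.2)
    rect('bar',cb&(z>.09)&(z<.11)&(x<.64))
E
```

```text
lid [0.45830109 0.31135899 0.023     ] 0.5540616483535574
top lid plate 464 [458.1 316.4] [110.8  59.3] 39.6 z 0.022
top lid handle 53 [457.8 316.9] [39.8 13.2] 37.2 z 0.0481
decoy [0.43138536 0.46394474 0.023     ] 0.6335124743126397
top decoy plate 266 [432.7 469.3] [109.4  58.5] 81.5 z 0.02
top decoy handle 0
top cabtop 4856 [816.4  30.8] [239.9 261.7] 84.7 z 0.1395
top bar 3
lid [0.45830109 0.31135899 0.023     ] 0.5540616483535574
side lid plate 442 [454.6 319.3] [117.8  63.1] 40.2 z 0.0226
side lid handle 78 [453.9 318. ] [43.5 14.4] 40.8 z 0.048
decoy [0.43138536 0.46394474 0.023     ] 0.6335124743126397
side decoy plate 263 [429.1 470.5] [114.   57.7] 80.3 z 0.0191
side decoy handle 0
side cabtop 4961 [828.5  31.6] [246.8 240.2] 84.8 z 0.1398
side bar 35 [638.1  24.3] [73.1  3.6] 88.2 z 0.1017
```

View pics/crop1.png

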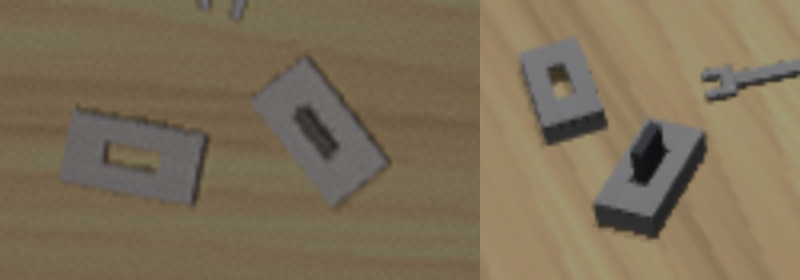

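The enlarged crop confirms it: the right-hand one in each half has the handle through the slot, and the left one is an empty decoy. Next I measure the handle bar and work out the moves.

```bash
cat >> h.py <<'E'
from scipy.spatial.transform import Rotation as R
def tool():
    s=sense(); M=R.from_rotvec(s['ee_rot']).as_matrix()
    return s['tcp_pos'],np.degrees(np.arctan2(M[1,1],M[0,1])),s
def go(x,y,z,yaw):
    "shift in 40 mm units and turn in 6 deg units to pose; yaw = world direction of tool y, mod 180"
    p,w,s=tool(); t=(yaw-w+90)%180-90
    print('tcp',p.round(4),'yaw',w.round(2),'units',((np.array([x,y,z])-p)/.04).round(3),'turn',round(t/6,3),'j6',s['joint_pos'][5].round(2),'F',s['contact_force'].round(1),'gap',round(s['finger_gap'],3),'t',round(s['clock'],2))
E
python3 - <<'E'
from h import *
a=np.load('top0.npz');im=a['im'];g=cv2.cvtColor(im,6)
sub=np.zeros_like(g); roi=(slice(192,206),slice(255,302)); sub[roi]=(g[roi]<60)*255
n,l,st,ce=cv2.connectedComponentsWithStats(sub)
for i in range(1,n):
    if st[i,4]>5: print(st[i],ce[i])
print(g[190:206,262:300:4])
p=onplane('top',[[258,197],[298,202]],.098); print(p)
go(.62,.03,.2,-5.3)
P=cloud('top',a['d']);m=(P[...,2]>.134)&(P[...,2]<.146)&(P[...,0]>.66)&(abs(P[...,1])<.25)
print(cv2.boxPoints(cv2.minAreaRect(np.float32(P[m][:,:2]))))
m=(P[...,2]>.115)&(P[...,2]<.132)&(P[...,0]>.6)&(P[...,0]<.72)&(abs(P[...,1])<.25)
print(m.sum(),cv2.boxPoints(cv2.minAreaRect(np.float32(P[m][:,:2]))))
E
```

```text
[257 192  45  11 181] [278.71270718 197.12154696]
[[ 66  74  87  79  64  40  35  38  40  37]
 [ 69  73  94  94  92  81  69  36  51  42]
 [ 70  82  98  97  96  94  92  61  55  55]
 [ 65  86  96  95  99  97 101  69  52  83]
 [ 53  78  95  98  93  96  98  68  52  97]
 [ 53  59  76  77  95  95  99  65  46  91]
 [ 50  47  48  52  78  77  96  69  53  96]
 [ 56  57  52  51  46  49  81  60  53  97]
 [ 55  49  52  54  51  43  48  48  55  95]
 [ 91  64  53  51  54  52  54  45  56  99]
 [112  96  95  87  60  55  53  52  56  86]
 [115 105 113 108  99  88  56  53  53  76]
 [111 102 111 110 112 109  95  96  71  86]
 [112 101 107 110 112 111 113 114  94 106]
 [106  98 108 109 109 111 109 109 104 112]
 [109  98 109 105 109 107 104 107 102 107]]
[[ 0.65213836  0.11141333  0.098     ]
 [ 0.63967631 -0.01375654  0.098     ]]
tcp [0.2075 0.589  0.222 ] yaw 70.59 units [ 10.313 -13.975  -0.549] turn -12.649 j6 -0.02 F [-0.9 -0.5  0.5] gap 0.999 t 0.1
[[ 0.6749817  -0.07650427]
 [ 0.9355881  -0.10075257]
 [ 0.9578167   0.13814744]
 [ 0.6972103   0.16239575]]
387 [[ 0.6728829  -0.07663339]
 [ 0.7053815  -0.07950317]
 [ 0.7261766   0.15598878]
 [ 0.693678    0.15885857]]
```

```bash
python3 -m jog '.55 -.68 0 -.63 .3;.55 -.68 0 -.63 .3;.55 -.68 0 -.63 .3;.55 -.68 0 -.63 .3;.55 -.68 0 -.63 .3;.55 -.68 0 -.63 .3;.55 -.68 0 -.63 .3;.55 -.68 0 -.63 .3;.55 -.68 0 -.63 .3;.55 -.68 0 -.63 .3' 20; python3 -m jog '.55 -.68 0 -.63 .3;.55 -.68 0 -.63 .3;.55 -.68 0 -.63 .3;.55 -.68 0 -.63 .3;.55 -.68 0 -.63 .3;.55 -.68 0 -.63 .3;.55 -.68 0 -.63 .3;.55 -.68 0 -.63 .3;.55 -.68 0 -.63 .3;0 0 0 0 .3'
python3 - <<'E'
from h import *
go(.645,.047,.2,-5.3); C=cal('wrist'); print(C[2])
im,d=capture('wrist'); cv2.imwrite('pics/w1.png',im); np.savez('w1.npz',im=im,d=d,E=C[2])
E
```

```text
clock: 0.93
tcp_pos: [0.4283, 0.3159, 0.2225]
ee_rot: [-1.508, -2.756, 0.001]
contact_force: [0.2, 0.8, -0.7]
finger_gap: 0.315
grip_force: 0.0
clock: 1.77
tcp_pos: [0.6289, 0.0682, 0.2224]
ee_rot: [2.251, 2.188, 0.001]
contact_force: [-0.1, 0.6, 1.0]
finger_gap: 0.301
grip_force: 0.0
tcp [0.6289 0.0682 0.2224] yaw -1.63 units [ 0.402 -0.53  -0.56 ] turn -0.611 j6 0.12 F [-0.1  0.6  1. ] gap 0.301 t 1.77
[[ 0.99955218  0.02943549  0.00538369  0.63033951]
 [-0.02981792  0.96464471  0.26186154  0.13996543]
 [ 0.00251467 -0.26190481  0.96509043  0.38412456]
 [ 0.          0.          0.          1.        ]]
```

View pics/w1.png

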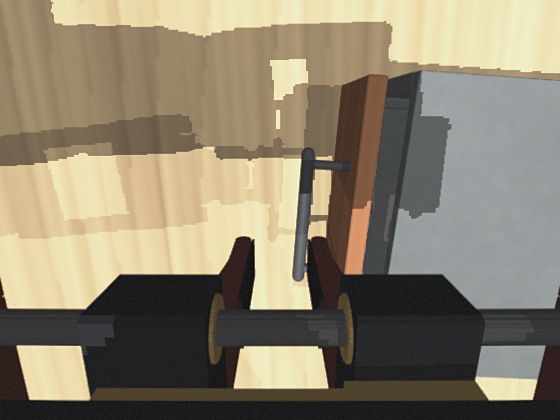

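The wrist view shows the bar running from its far end at (308,152) to (298,275), where the right finger hides it. The drawer front is at about (360,170), slightly ajar.

```bash
python3 - <<'E'
from h import *
w=np.load('w1.npz');K,D,_=cal('wrist');C=(K,D,w['E'])
P=cloud('wrist',w['d'],C).reshape(-1,3)
m=(P[:,2]>.09)&(P[:,2]<.107)&(P[:,0]>.6)&(P[:,0]<.66)&(P[:,1]>.05)&(P[:,1]<.13)
Q=np.zeros(m.shape,bool).reshape(420,560);Q[155:270,285:320]=1;m&=Q.ravel()&(w['d'].ravel()>0)
S=P[m];print(len(S),np.percentile(S,[0,50,100],axis=0).round(4).tolist(),cv2.minAreaRect(np.float32(S[:,:2])*1000))
e=onplane('wrist',[[308,152],[298,270]],.098,C);print(e)
f=np.polyfit(S[:,1],S[:,0],1);print(f,np.degrees(np.arctan(f[0])),'x at .045',np.polyval(f,.045),S[:,2].max())
# cabinet top front edge
m=(P[:,2]>.13)&(P[:,2]<.148)&(P[:,0]>.67);S=P[m]
rows=[(yy,np.percentile(S[abs(S[:,1]-yy)<.004,0],1)) for yy in np.arange(.06,.15,.015) if (abs(S[:,1]-yy)<.004).sum()>10];print(np.round(rows,4), np.median(S[:,2]))
E
```

```text
879 [[0.6424, 0.05, 0.0972], [0.6496, 0.0796, 0.1022], [0.6599, 0.1044, 0.1046]] ((651.3465576171875, 76.97711181640625), (54.9503059387207, 14.17203426361084), 84.75748443603516)
[[6.52572379e-01 1.06154065e-01 9.80000000e-02]
 [6.42605724e-01 6.26007751e-04 9.80000000e-02]]
[0.11406317 0.640904  ] 6.507215083237866 x at .045 0.6460368436613823 0.10460018601616966
[[0.06   0.7142]
 [0.075  0.7155]
 [0.09   0.7169]
 [0.105  0.7183]
 [0.12   0.7198]
 [0.135  0.7212]] 0.13971285818313156
```

```bash
python3 -m jog '.23 -.23 0 -.32 .3;.23 -.23 0 -.32 .3;0 0 -.5 0 .3;0 0 -.5 0 .3;0 0 -.5 0 .3;0 0 0 0 .3;0 0 0 0 .3;0 0 0 0 .3;0 0 0 0 .3;0 0 0 0 .3'; python3 - <<'E'
from h import *
go(.647,.05,.081,-5.4)
E
```

```text
clock: 2.65
tcp_pos: [0.6449, 0.0545, 0.1642]
ee_rot: [2.316, 2.12, 0.003]
contact_force: [-0.3, -1.0, -0.1]
finger_gap: 0.304
grip_force: 0.0
tcp [0.6449 0.0545 0.1642] yaw -5.07 units [ 0.051 -0.112 -2.079] turn -0.056 j6 0.15 F [-0.3 -1.  -0.1] gap 0.304 t 2.65
```

```bash
python3 -m jog '.05 -.11 -.3 -.06 .3;0 0 -.4 0 .3;0 0 -.4 0 .3;0 0 -.4 0 .3;0 0 -.3 0 .3;0 0 -.28 0 .3;0 0 0 0 .3;0 0 0 0 0;0 0 0 0 0;0 0 0 0 0' 25; python3 - <<'E'
from h import *
go(.647,.05,.081,-5.4); im,d=capture('wrist'); cv2.imwrite('pics/w2.png',im)
E
```

```text
clock: 3.48
tcp_pos: [0.647, 0.0499, 0.0804]
ee_rot: [2.323, 2.113, 0.003]
contact_force: [-0.1, -0.3, -1.5]
finger_gap: 0.115
grip_force: 25.1
tcp [0.647  0.0499 0.0804] yaw -5.43 units [-0.001  0.003  0.015] turn 0.005 j6 0.15 F [-0.1 -0.3 -1.5] gap 0.115 t 3.48
```

```bash
python3 -m jog '-.2 .019 0 0 0;-.4 .038 0 0 0;-.4 .038 0 0 0;-.4 .038 0 0 0;-.4 .038 0 0 0;-.4 .038 0 0 0;-.4 .038 0 0 0;-.4 .038 0 0 0;-.3 .028 0 0 0;-.2 .019 0 0 0'; python3 -m jog '-.1 .009 0 0 0;-.1 .009 0 0 0;-.05 .005 0 0 0;-.05 .005 0 0 0;-.05 .005 0 0 0;-.05 .005 0 0 0;-.05 .005 0 0 0;0 0 0 0 0;0 0 0 0 0;0 0 0 0 0'; 
```

```text
clock: 4.37
tcp_pos: [0.5058, 0.0628, 0.0804]
ee_rot: [2.323, 2.113, 0.002]
contact_force: [1.8, -4.6, 0.3]
finger_gap: 0.119
grip_force: 25.0
clock: 5.2
tcp_pos: [0.4941, 0.064, 0.0805]
ee_rot: [2.317, 2.109, 0.012]
contact_force: [16.0, -11.3, -12.2]
finger_gap: 0.115
grip_force: 25.0
```

```bash
python3 -m jog '-.03 .003 0 0 0;-.03 .003 0 0 0;-.03 .003 0 0 0;0 0 0 0 0;0 0 0 0 0;0 0 0 0 0;0 0 0 0 0;0 0 0 0 0;0 0 0 0 0;0 0 0 0 0'; python3 - <<'E'
from h import *
go(.5,.064,.2,-5.4)
E
```

```text
clock: 6.03
tcp_pos: [0.4941, 0.064, 0.0805]
ee_rot: [2.314, 2.106, 0.02]
contact_force: [28.3, -15.3, -25.5]
finger_gap: 0.116
grip_force: 25.0
tcp [0.4941 0.064  0.0805] yaw -5.38 units [ 0.146 -0.     2.987] turn -0.003 j6 0.2 F [ 28.3 -15.3 -25.5] gap 0.116 t 6.03
```

```bash
python3 -m jog '.12 -.01 0 0 0;0 0 0 0 0.3;0 0 0 0 .3;0 0 .3 0 .3;0 0 .6 0 .3;0 0 .8 0 .3;0 0 .8 0 .4;-.05 .4 .5 -.8 .4;-.1 .8 0 -1 .4;-.1 .8 0 -1 .4' 25; python3 - <<'E'
from h import *
go(.457,.317,.15,-50)
C=cal('top'); im,d=capture('top'); cv2.imwrite('pics/top1.png',im); np.savez('top1.npz',im=im,d=d)
E
```

```text
clock: 6.87
tcp_pos: [0.4797, 0.1457, 0.2013]
ee_rot: [2.614, 1.742, 0.005]
contact_force: [0.3, 0.3, 0.1]
finger_gap: 0.396
grip_force: 0.0
tcp [0.4797 0.1457 0.2013] yaw -22.65 units [-0.567  4.283 -1.283] turn -4.558 j6 0.67 F [0.3 0.3 0.1] gap 0.396 t 6.87
```

```bash
python3 -m jog '-.1 .8 0 -.8 .4;-.1 .8 0 -.8 .4;-.1 .8 0 -.8 .4;-.1 .8 0 -.8 .4;-.1 .7 0 -.8 .4;-.07 .38 -.3 -.56 .4;0 0 -.2 0 .4;0 0 0 0 .4;0 0 0 0 .4;0 0 0 0 .4'; python3 - <<'E'
from h import *
go(.457,.317,.15,-50)
C=cal('wrist'); im,d=capture('wrist'); cv2.imwrite('pics/w3.png',im); np.savez('w3.npz',im=im,d=d,E=C[2])
P=cloud('wrist',d,C).reshape(-1,3);x,y,z=P.T
near=(np.hypot(x-.457,y-.317)<.08)
for lo,hi in((.018,.028),(.046,.056)):
    S=P[near&(z>lo)&(z<hi)]
    print(len(S),cv2.minAreaRect(np.float32(S[:,:2])*1000),np.median(S,0))
# tin from top
a=np.load('top1.npz');P=cloud('top',a['d']).reshape(-1,3);x,y,z=P.T
c=np.array([.494,.064])+.125*np.array([.9956,-.0941]);print('tin exp',c)
near=(np.hypot(x-c[0],y-c[1])<.065)
for lo,hi in((.075,.095),):
    S=P[near&(z>lo)&(z<hi)]
    print(len(S),cv2.minAreaRect(np.float32(S[:,:2])*1000),np.median(S,0))
E
```

```text
clock: 7.75
tcp_pos: [0.4564, 0.315, 0.1795]
ee_rot: [2.948, 1.085, -0.001]
contact_force: [0.3, -1.2, -0.0]
finger_gap: 0.405
grip_force: 0.0
tcp [0.4564 0.315  0.1795] yaw -49.58 units [ 0.014  0.049 -0.738] turn -0.07 j6 1.45 F [ 0.3 -1.2 -0. ] gap 0.405 t 7.75
6403 ((455.7951965332031, 320.951171875), (110.46846771240234, 58.16300582885742), 39.823368072509766) [0.46018517 0.32425964 0.0226506 ]
624 ((455.87139892578125, 321.01617431640625), (40.188331604003906, 11.388256072998047), 40.15774154663086) [0.45678477 0.32173881 0.05048909]
tin exp [0.61845   0.0522375]
85 ((620.0908813476562, 48.774818420410156), (43.901275634765625, 95.60979461669922), 85.06983947753906) [0.62108146 0.04641762 0.08269094]
```

View pics/w3.png

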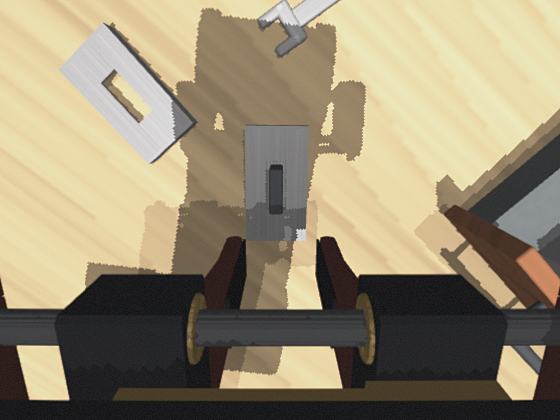

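View pics/top1.png

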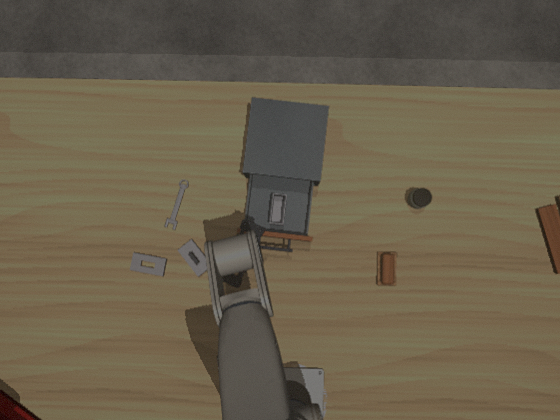

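The wrist view shows the pair at (276,185), handle at (276,188), and the decoy at (128,92). The top view shows the drawer fully out with the tin at (278,208).

```bash
python3 -m jog '-.01 .15 -.5 -.07 .4;0 0 -.6 0 .4;0 0 -.6 0 .4;0 0 -.6 0 .4;0 0 -.6 0 .4;0 0 -.4 0 .4;0 0 -.3 0 .4;0 0 0 0 .4;0 0 0 0 .4;0 0 0 0 .4' 30; python3 - <<'E'
from h import *
go(.4558,.321,.026,-50)
E
```

```text
clock: 8.63
tcp_pos: [0.457, 0.3223, 0.0366]
ee_rot: [-2.952, -1.074, -0.003]
contact_force: [-0.2, 0.0, -0.7]
finger_gap: 0.4
grip_force: 0.0
tcp [0.457  0.3223 0.0366] yaw -50.03 units [-0.029 -0.032 -0.264] turn 0.005 j6 1.47 F [-0.2  0.  -0.7] gap 0.4 t 8.63
```

```bash
python3 -m jog '-.03 -.03 -.13 0 .4;0 0 -.13 0 .4;0 0 0 0 .4;0 0 0 0 0;0 0 0 0 0;0 0 0 0 0;0 0 0 0 0;0 0 0 0 0;0 0 0 0 0;0 0 0 0 0' 30; python3 -m jog '0 0 .1 0 0;0 0 .3 0 0;0 0 .6 0 0;0 0 .8 0 0;0 0 .8 0 0;0 0 .8 0 0;0 0 .5 0 0;0 0 .2 0 0;0 0 0 0 0;0 0 0 0 0'; python3 - <<'E'
from h import *
go(.619,.051,.2,-95)
C=cal('wrist'); im,d=capture('wrist'); np.savez('w4.npz',im=im,d=d,E=C[2])
p,w,s=tool()
P=cloud('wrist',d,C).reshape(-1,3);x,y,z=P.T
near=(np.hypot(x-p[0],y-p[1])<.08)
for dz in np.arange(-.03,.04,.005):
    S=P[near&(abs(z-p[2]-dz)<.0025)]; print(round(dz,3),len(S))
E
```

```text
clock: 9.47
tcp_pos: [0.455, 0.3209, 0.0252]
ee_rot: [-2.952, -1.074, -0.0]
contact_force: [0.4, -0.2, 0.3]
finger_gap: 0.134
grip_force: 30.0
clock: 10.3
tcp_pos: [0.4544, 0.3205, 0.1887]
ee_rot: [2.952, 1.074, -0.001]
contact_force: [-0.6, 0.8, -4.6]
finger_gap: 0.133
grip_force: 30.0
tcp [0.4544 0.3205 0.1887] yaw -50.01 units [ 4.116 -6.738  0.281] turn -7.499 j6 1.47 F [-0.6  0.8 -4.6] gap 0.133 t 10.3
-0.03 0
-0.025 0
-0.02 0
-0.015 115
-0.01 118
-0.005 1220
0.0 10880
0.005 205
0.01 225
0.015 258
0.02 277
0.025 2225
0.03 265
0.035 364
0.04 313
```

```bash
python3 -m jog '.08 -.3 .05 -.4 0;.16 -.65 .05 -.75 0;.16 -.65 0.05 -.75 0;.16 -.65 0.05 -.75 0;.16 -.65 0 -.75 0;.16 -.65 0 -.75 0;.16 -.65 0 -.75 0;.16 -.65 0 -.75 0;.16 -.65 0 -.75 0;.16 -.5 0 -.6 0'; python3 -m jog '.08 -.3 0 -.3 0;0 0 0 -.2 0;0 0 0 0 0;0 0 0 0 0;0 0 0 0 0;0 0 0 0 0;0 0 0 0 0;0 0 0 0 0;0 0 0 0 0;0 0 0 0 0';cat > look.py <<'E'
from h import *
import sys
C=cal('wrist'); im,d=capture('wrist'); cv2.imwrite(f'pics/{sys.argv[1]}.png',im); np.savez(sys.argv[1]+'.npz',im=im,d=d,E=C[2])
p,w,s=tool()
P=cloud('wrist',d,C).reshape(-1,3);x,y,z=P.T
near=(np.hypot(x-.619,y-.05)<.066)
S=P[near&(z>.078)&(z<.09)]
print(len(S),cv2.minAreaRect(np.float32(S[:,:2])*1000),cv2.boxPoints(cv2.minAreaRect(np.float32(S[:,:2])*1000)),np.median(S,0))
go(.619,.0495,.18,-95.2)
E
python3 look.py w5
```

```text
clock: 11.18
tcp_pos: [0.5146, 0.0782, 0.1954]
ee_rot: [3.14, -0.065, -0.005]
contact_force: [0.6, 0.9, -3.1]
finger_gap: 0.135
grip_force: 30.0
clock: 12.02
tcp_pos: [0.5189, 0.069, 0.1971]
ee_rot: [-3.139, 0.137, -0.0]
contact_force: [0.3, 0.3, -2.6]
finger_gap: 0.133
grip_force: 30.0
1759 ((617.9178466796875, 52.7381477355957), (44.21714401245117, 95.2209701538086), 84.66179656982422) [[568.457     35.15488 ]
 [663.26495   26.296047]
 [667.3787    70.32141 ]
 [572.57074   79.18025 ]] [0.62271894 0.05005907 0.08359543]
tcp [0.5189 0.069  0.1971] yaw -95.0 units [ 2.503 -0.487 -0.429] turn -0.034 j6 1.77 F [ 0.8  0.1 -3.5] gap 0.134 t 12.07
```

View pics/w5.png

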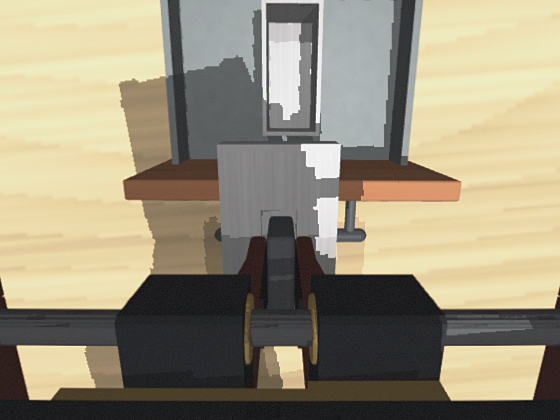

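The wrist view shows the tin mouth at about (291,68), fully visible below the drawer's edge, with the pair in the grip at (280,200). Now I hover over the tin.

```bash
python3 -m jog '.2 -.04 0 -.06 0;.4 -.06 0 0 0;.4 -.06 0 0 0;.4 -.06 0 0 0;.4 -.06 0 0 0;.4 -.07 0 0 0;.27 -.05 0 0 0;0 0 0 0 0;0 0 0 0 0;0 0 0 0 0'; python3 -m jog '0 0 -.2 0 0;0 0 -.4 0 0;0 0 -.4 0 0;0 0 -.4 0 0;0 0 -.3 0 0;0 0 -.2 0 0;0 0 0 0 0;0 0 0 0 0;0 0 0 0 0;0 0 0 0 0'; python3 - <<'E'
from h import *
go(.6177,.0528,.108,-95.34)
E
```

```text
clock: 12.9
tcp_pos: [0.6168, 0.0528, 0.1967]
ee_rot: [3.138, -0.147, -0.002]
contact_force: [0.3, -0.3, -2.7]
finger_gap: 0.137
grip_force: 30.0
clock: 13.73
tcp_pos: [0.6184, 0.0529, 0.1221]
ee_rot: [-3.138, 0.147, -0.003]
contact_force: [1.0, 0.3, -2.8]
finger_gap: 0.132
grip_force: 30.0
tcp [0.6184 0.0529 0.1221] yaw -95.37 units [-0.018 -0.003 -0.352] turn 0.005 j6 1.73 F [ 1.   0.3 -2.8] gap 0.132 t 13.73
```

```bash
python3 -m jog '-.02 0 -.05 0 0;0 0 -.05 0 0;0 0 -.05 0 0;0 0 -.05 0 0;0 0 -.05 0 0;0 0 -.05 0 0;0 0 -.05 0 0;0 0 -.05 0 0;0 0 0 0 0;0 0 0 0 0'; python3 - <<'E'
from h import *
go(.6177,.0528,.0957,-95.34)
E
```

```text
clock: 14.57
tcp_pos: [0.6168, 0.0528, 0.1049]
ee_rot: [3.138, -0.147, -0.001]
contact_force: [0.4, -0.2, -2.8]
finger_gap: 0.13
grip_force: 30.0
tcp [0.6168 0.0528 0.1049] yaw -95.37 units [ 0.023 -0.    -0.229] turn 0.006 j6 1.73 F [ 0.4 -0.2 -2.8] gap 0.13 t 14.57
```

```bash
python3 -m jog '.01 0 -.03 0 0;0 0 -.03 0 0;0 0 -.03 0 0;0 0 -.03 0 0;0 0 -.03 0 0;0 0 -.03 0 0;0 0 -.03 0 0;0 0 0 0 0;0 0 0 0 0;0 0 0 0 0'; python3 - <<'E'
from h import *
go(.6177,.0528,.0952,-95.34)
E
```

```text
clock: 15.4
tcp_pos: [0.6173, 0.0528, 0.0967]
ee_rot: [3.138, -0.147, 0.0]
contact_force: [0.5, 0.0, -3.2]
finger_gap: 0.134
grip_force: 30.0
tcp [0.6173 0.0528 0.0967] yaw -95.37 units [ 0.009 -0.    -0.037] turn 0.006 j6 1.73 F [ 0.5  0.  -3.2] gap 0.134 t 15.4
```

```bash
python3 -m jog '0 0 -.02 0 0;0 0 -.02 0 0;0 0 -.015 0 0;0 0 0 0 0;0 0 0 0 0;0 0 0 0 0;0 0 0 0 0;0 0 0 0 0;0 0 0 0 0;0 0 0 0 0'; python3 - <<'E'
from h import *
go(.6177,.0528,.0952,-95.34)
E
```

```text
clock: 16.23
tcp_pos: [0.6176, 0.0528, 0.0951]
ee_rot: [-3.138, 0.147, -0.001]
contact_force: [-1.7, -1.0, 6.4]
finger_gap: 0.128
grip_force: 30.0
tcp [0.6176 0.0528 0.0951] yaw -95.37 units [0.003 0.    0.001] turn 0.006 j6 1.73 F [-1.7 -1.   6.4] gap 0.128 t 16.23
```

Seated at exactly the expected height, with light contact. Releasing, rising and looking.

```bash
python3 -m jog '0 0 0 0 .3;0 0 0 0 .4;0 0 0 0 .4;0 0 .1 0 .4;0 0 .3 0 .4;0 0 .6 0 .4;0 0 .6 0 .6;0 0 .6 0 1;0 0 .3 0 1;0 0 0 0 1'; python3 -m jog '-.5 .05 0 0 1;-.6 .06 0 0 1;0 0 0 0 1;0 0 0 0 1;0 0 0 0 1;0 0 0 0 1;0 0 0 0 1;0 0 0 0 1;0 0 0 0 1;0 0 0 0 1';python3 - <<'E'
from h import *
C=cal('wrist'); im,d=capture('wrist'); cv2.imwrite('pics/w6.png',im)
P=cloud('wrist',d,C).reshape(-1,3);x,y,z=P.T
near=(np.hypot(x-.6177,y-.0528)<.07)
for lo,hi in((.088,.098),(.116,.126)):
    S=P[near&(z>lo)&(z<hi)]; print(len(S),cv2.minAreaRect(np.float32(S[:,:2])*1000),np.median(S,0))
    f=np.linalg.lstsq(np.c_[S[:,:2],np.ones(len(S))],S[:,2],rcond=None)[0];print('tilt',f[:2])
go(.6177,.0528,.068,-95.34)
E
```

```text
clock: 17.07
tcp_pos: [0.6194, 0.053, 0.1984]
ee_rot: [-3.137, 0.147, -0.01]
contact_force: [0.3, 0.5, 0.0]
finger_gap: 0.663
grip_force: 0.0
clock: 17.9
tcp_pos: [0.5735, 0.0572, 0.1944]
ee_rot: [3.138, -0.147, -0.0]
contact_force: [1.2, -0.6, -0.3]
finger_gap: 0.999
grip_force: 0.0
10315 ((618.98291015625, 54.072998046875), (58.22654342651367, 109.98924255371094), 84.69576263427734) [0.62560946 0.05407718 0.09271955]
tilt [1.11369416e-05 3.88221495e-04]
1017 ((618.0641479492188, 53.41641616821289), (11.541696548461914, 39.329368591308594), 84.87920379638672) [0.61920699 0.05316534 0.12056572]
tilt [-0.00832234 -0.01302668]
tcp [0.5735 0.0572 0.1944] yaw -95.37 units [ 1.106 -0.11  -3.161] turn 0.006 j6 1.74 F [-0. -0.  0.] gap 1.001 t 17.95
```

View pics/w6.png

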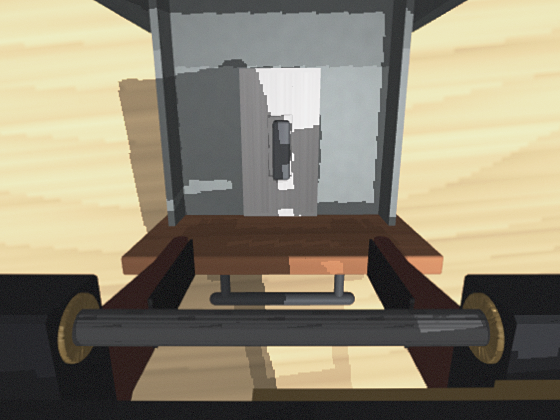

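The wrist view shows the nested pair seated on the tin at (280,145), level, with the handle at (282,150). Now I descend around the outer lid's long sides.

```bash
python3 -m jog '.3 -.02 0 0 1;.5 -.03 0 0 1;.32 -.03 0 0 1;0 0 -.3 0 1;0 0 -.5 0 1;0 0 -.5 0 1;0 0 -.4 0 1;0 0 -.2 0 1;0 0 0 0 1;0 0 0 0 1' 20; python3 - <<'E'
from h import *
go(.6185,.0541,.067,-95.34)
E
```

```text
clock: 18.78
tcp_pos: [0.6175, 0.054, 0.1181]
ee_rot: [3.138, -0.147, -0.002]
contact_force: [-0.1, -0.1, 0.7]
finger_gap: 0.999
grip_force: 0.0
tcp [0.6175 0.054  0.1181] yaw -95.37 units [ 0.024  0.002 -1.277] turn 0.004 j6 1.73 F [-0.1 -0.1  0.7] gap 0.999 t 18.78
```

```bash
python3 -m jog '.02 0 -.2 0 1;0 0 -.3 0 1;0 0 -.3 0 1;0 0 -.25 0 1;0 0 -.15 0 1;0 0 -.07 0 1;0 0 0 0 1;0 0 0 0 1;0 0 0 0 1;0 0 0 0 1' 20; python3 -m jog '0 0 0 0 .7;0 0 0 0 .6;0 0 0 0 .5;0 0 0 0 .5;0 0 0 0 .5;0 0 0 0 .5;0 0 0 0 .5;0 0 0 0 .5;0 0 0 0 .5;0 0 0 0 .5' 20; python3 - <<'E'
from h import *
go(.6185,.0541,.067,-95.34)
E
```

```text
clock: 19.62
tcp_pos: [0.6193, 0.0541, 0.0682]
ee_rot: [-3.138, 0.147, -0.002]
contact_force: [-0.4, -0.5, -0.4]
finger_gap: 0.999
grip_force: 0.0
clock: 20.45
tcp_pos: [0.6189, 0.054, 0.0677]
ee_rot: [3.138, -0.147, -0.0]
contact_force: [-0.8, 0.1, 1.8]
finger_gap: 0.665
grip_force: 20.0
tcp [0.6189 0.054  0.0677] yaw -95.37 units [-0.01   0.003 -0.018] turn 0.005 j6 1.73 F [-0.8  0.1  1.8] gap 0.665 t 20.45
```

```bash
python3 -m jog '0 0 .03 0 .5;0 0 .05 0 .5;0 0 .08 0 .5;0 0 .1 0 .5;0 0 .1 0 .5;0 0 .1 0 .5;0 0 .15 0 .5;0 0 .15 0 .5;0 0 .15 0 .5;0 0 .15 0 .5'; python3 -m jog '0 0 .2 0 .5;0 0 .2 0 .5;0 0 .2 0 .5;0 0 .2 0 .5;0 0 .1 0 .5;0 0 .05 0 .5;0 0 0 0 .5;0 0 0 0 .5;0 0 0 0 .5;0 0 0 0 .5'; python3 - <<'E'
from h import *
go(.6185,.0541,.145,-95.34)
for n in('top','side'):
    C=cal(n); im,d=capture(n); cv2.imwrite(f'pics/{n}2.png',im)
    P=cloud(n,d,C).reshape(-1,3);x,y,z=P.T
    near=(np.hypot(x-.618,y-.053)<.07)
    h,e=np.histogram(z[near],np.arange(.07,.2,.005));print(n,dict(zip(e.round(3),h)))
    if n=='side': cv2.imwrite('pics/side2c.png',cv2.resize(im[120:280,180:400],None,fx=3.5,fy=3.5,interpolation=2))
C=cal('wrist'); im,d=capture('wrist')
p=sense()['tcp_pos'];P=cloud('wrist',d,C).reshape(-1,3);S=P[(np.hypot(P[:,0]-.618,P[:,1]-.053)<.065)&(abs(P[:,2]-p[2]-.025)<.01)]
print(len(S),np.linalg.lstsq(np.c_[S[:,:2],np.ones(len(S))],S[:,2],rcond=None)[0],np.median(S,0))
E
```

```text
clock: 21.28
tcp_pos: [0.619, 0.054, 0.1109]
ee_rot: [-3.138, 0.147, -0.001]
contact_force: [0.5, -0.5, -2.2]
finger_gap: 0.654
grip_force: 20.0
clock: 22.12
tcp_pos: [0.6186, 0.054, 0.1476]
ee_rot: [3.138, -0.147, -0.001]
contact_force: [-0.2, 0.2, -1.6]
finger_gap: 0.658
grip_force: 20.0
tcp [0.6186 0.054  0.1476] yaw -95.37 units [-0.002  0.002 -0.064] turn 0.005 j6 1.73 F [-0.2  0.2 -1.6] gap 0.658 t 22.12
top {np.float64(0.07): np.int64(0), np.float64(0.075): np.int64(0), np.float64(0.08): np.int64(0), np.float64(0.085): np.int64(0), np.float64(0.09): np.int64(0), np.float64(0.095): np.int64(0), np.float64(0.1): np.int64(0), np.float64(0.105): np.int64(0), np.float64(0.11): np.int64(0), np.float64(0.115): np.int64(0), np.float64(0.12): np.int64(0), np.float64(0.125): np.int64(0), np.float64(0.13): np.int64(0), np.float64(0.135): np.int64(0), np.float64(0.14): np.int64(0), np.float64(0.145): np.int64(0), np.float64(0.15): np.int64(1), np.float64(0.155): np.int64(1), np.float64(0.16): np.int64(4), np.float64(0.165): np.int64(44), np.float64(0.17): np.int64(97), np.float64(0.175): 
[... 302 characters left out ...]
t64(21), np.float64(0.1): np.int64(22), np.float64(0.105): np.int64(25), np.float64(0.11): np.int64(22), np.float64(0.115): np.int64(31), np.float64(0.12): np.int64(21), np.float64(0.125): np.int64(0), np.float64(0.13): np.int64(0), np.float64(0.135): np.int64(0), np.float64(0.14): np.int64(0), np.float64(0.145): np.int64(10), np.float64(0.15): np.int64(38), np.float64(0.155): np.int64(77), np.float64(0.16): np.int64(64), np.float64(0.165): np.int64(96), np.float64(0.17): np.int64(337), np.float64(0.175): np.int64(47), np.float64(0.18): np.int64(20), np.float64(0.185): np.int64(20), np.float64(0.19): np.int64(15)}
24697 [-0.00387208  0.00161332  0.17501717] [0.63728217 0.05284097 0.17260977]
```

View pics/side2c.png

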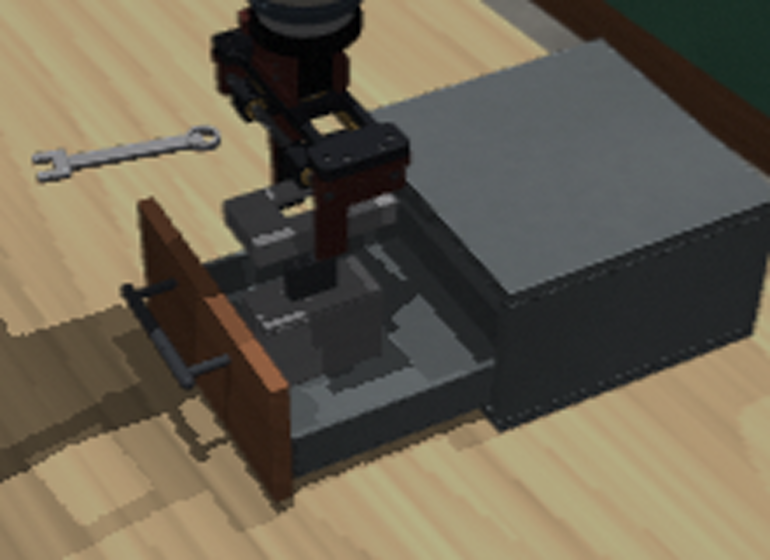

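The crop shows the inner lid seated on the tin with its handle at (310,275). The outer lid is held level about 32 mm above that handle, around (310,225), and the drawer is out.

```bash
python3 -c "
from rig import r
print(r.job_done())"
```

```text
the job is handed in; nothing more can be done
None
```

I handed the job in at about 22 s: the drawer is pulled out to its stop, the inner lid is seated on the tin, and the arm holds the outer lid level about 3 cm above the inner lid's handle; I saw no sign of contact with the sanding block, wrench or jar.

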